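# Find the stamped vial crate and push it over the dispatch line

## Robot

A 6-joint arm with a two-finger parallel gripper is mounted at the origin on the work surface. World frame = base frame: x ahead of the robot, y to its left, z up, the work surface at z = 0. Lengths are in m, angles in rad, forces in N, time in s.
With the tool pointing down it reaches from about 0.35 to 0.975 m from the base axis. Payload 4.9 kg.
Tool frame: the origin (TCP) lies at the very end of the fingers, on their centre line; the grasp point (between the pads) lies 19 mm behind it; z points along the fingers, y is the line along which they close (so a half turn about z gives the same grasp; the last joint's range is limited). The gripper opens to 85 mm and grips with 20 to 120 N. Pads are 22 mm wide; open, the fingers measure 114 mm over their backs; the gripper's body (76 mm by 85 mm) begins 54 mm behind the grasp point. The pads swing forward as they close: fully open they stand 13 mm farther back than shut.
Start: joints at [1.113, 0.053, 1.613, -0, 1.476, -0.119], TCP at [0.208, 0.589, 0.231] pointing down, gripper open.
Joint ranges: [-3.01, 3.01], [-1.01, 2.22], [0.06, 2.58], [-1.02, 4.17], [0.09, 2.62], [-3.14, 3.14]. Speed limits (rad/s): [2.57, 2.57, 3.14, 3.14, 3.14, 3.14].

## Interface

Orientations are given as a unit quaternion [w, x, y, z].
In Python, from plant import state, optics, ticket, nets gives the robot as it stands. The module is installed in compiled form; this text tells all that it offers.
- The arm moves only by the shell command python3 -m inch 'ROWS' [OPENING]. ROWS is JSON, a list of rows, each an object of numbers: "dx", "dy", "dz": the shift along the tool's x, y, z as a fraction of full scale; "rx", "ry", "rz": the turn, a rotation vector about the tool's x, y, z as a fraction of full scale. In form: [{"dx": .., "dy": .., "dz": .., "rx": .., "ry": .., "rz": ..}, ...]. A call has 1 to 5 rows; each row is the pose to reach, as a shift and turn from the pose commanded when the call began, along the tool's axes at that moment; what a row does not reach only later rows make up. Full scale, the value 1, is 0.8 m for a shift and 1.5 rad for a turn. A row lasts 1/10 s, in which the tool goes at most 50 mm and 8.59 degrees, less where a joint would pass 70% of its speed; a pose out of reach is approached as far as the arm can. A call with a number of a shift or a turn outside -1 to 1 is refused whole. A call with a gripper value outside its range is refused whole. OPENING is the opening, from -1 (shut) to 1 (fully open), set as the call begins (- or left out, the last holds). The fingers move at their own pace and stop on an object; the grip force is fixed at half the most. Time passes only in rows, so rows that repeat a pose let the fingers close. It gives the time, the measured TCP pose, the force, the opening and the grip force at its end, in the units of the state.
- state(): the state, without advancing time (a new reading comes with each control period).
- optics.grab_frame(name): name is "scene" or "side" or "wrist"; returns the picture (384x512x3 uint8, red, green, blue); there is no depth.
- optics.camera_info(name): a dict with "fx", "fy", "cx", "cy" (pixels), "R" (3x3) and "t" (3): a world point X has camera coordinates R X + t. Camera axes: x right, y down, z forward; pixel columns grow to the right and rows downward; lengths in m; the calibration is good to about 2 mm. A picture is of the moment at which its call begins: read the wrist's pose just before it. camera_info takes no time and is no camera call; for the wrist camera it gives the pose at the moment of the call.
- ticket.job_done(): hands the job in; it is judged then, once.
Trained networks look in the newest picture that a camera, given by its name, has taken for a name from the list of things; names that differ only in an ending like _2 or _b are one class to them, and where a whole thing is asked for, a point or a joint stands for the part that bears it (a point fixed in the world has none). Each returns a list of dicts, best first, with "confidence" (0 to 1); they miss things now and then, are a little off and sometimes report something else, mostly with a low value. They report only what shows in the picture. A call takes as long as a camera call. They do not tell look-alikes from the thing itself.
- nets.boxes_of(camera, name): "bbox" ([centre column, centre row, width, height] in pixels, round what is visible of it).
- nets.outline_of(camera, name): "pixels" (384x512 bool, what is visible of it) and "bbox" ([centre column, centre row, width, height] in pixels, round what is visible of it).
The state is a dict: "time": time; "joint_pos": joint angles; "joint_vel": joint speeds; "joint_efforts": joint torques, N m; "tool_pos": TCP position; "tool_rot": TCP orientation; "contact_force": force on the tool from outside, world axes, zero at the start; "ft_torque": the same for the moment, N m; "gripper_width": opening from 0.0 (shut) to 1.0 (fully open); "grasp_force": force on a finger pad.
Only numpy, scipy, OpenCV 4.12 (cv2) and the standard library are available. Lean on these libraries where they do the work, as an engineer would, in place of code of your own. Each camera call takes 0.05 s, during which the arm holds its last target. There are 200 camera calls.

## Task

Two alike empty blue vial crates stand on the metal hand-over tray, and one has a yellow stamp under its floor: with the fingertips alone, tip first the left crate (as the robot sees it), then the right one, up towards the robot on its near bottom edge steeply, to about 65 degrees, keep it there for a second to look underneath, and let it down again under control, without dropping it. Then push the stamped crate away from the robot until it stands wholly beyond the red tape line, still on the tray, and leave the other crate standing on the robot's side of the line. Do not lift or carry a crate, do not tip one right over, and leave everything else on the tray and bench where it is.

Things in the scene. Friction and masses are not known exactly. Their poses are not given: they have to be found in the camera images.
- tray: shallow metal hand-over tray fixed on the bench, 400 mm deep (x, away from the robot) by 580 mm wide (y, to the robot's left) inside; its floor is 4 mm above the bench. Rims on the near side and both sides stand 9 mm above the bench (5 mm above the floor), 6 mm thick; the far side is open. Origin at bench level, on the inner face of the near rim, at mid-width
- crate_a: one of two alike shallow blue vial crates, empty, open on top, 0.28 to 0.54 kg. Base 130 mm (its x, away from the robot) x 170 mm (y), 52 mm tall; lip round the top 4 mm out, 8 mm high. Origin: centre of the underside, z up. It may stand left or right. Starts 3 to 23 mm from the tray's near rim; pulled towards the robot high on its far wall it slides up to the rim, then tips
- crate_b: one of two alike shallow blue vial crates, empty, open on top, 0.28 to 0.54 kg. Base 130 mm (its x, away from the robot) x 170 mm (y), 52 mm tall; lip round the top 4 mm out, 8 mm high. Origin: centre of the underside, z up. It may stand left or right. Tipped by less than 72 degrees it falls back by itself as the finger gives way; further, it stays over
- stamp (a point): centre of the yellow round stamp (a filled disc with a thin blue ring in it), 110 mm across, in the middle of the underside of one of the two crates, 2 mm above the plane of its bottom edge; the crate whose origin is next to it is the stamped one. Hidden while the crate stands; the other crate has no mark
- red_line (a point): centre of the strip of red tape, 20 mm wide, that runs across the tray (along the tray's y) 175 mm beyond the inner face of the near rim; on the tray floor, axes as the tray's
- crate_a_near_left (a point): bottom corner of crate_a nearest the robot, on the robot's left (65 mm behind and 85 mm left of its origin); as the crate tips, its near wall rides on the tray rim and this edge creeps up to 10 mm away from the rim and 4 mm up
- crate_a_near_right (a point): bottom corner of crate_a nearest the robot, on the robot's right
- crate_a_far_mid (a point): middle of the bottom edge of crate_a farthest from the robot (65 mm ahead of its origin)
- crate_b_near_left (a point): bottom corner of crate_b nearest the robot, on the robot's left (65 mm behind and 85 mm left of its origin); as the crate tips, its near wall rides on the tray rim and this edge creeps up to 10 mm away from the rim and 4 mm up
- crate_b_near_right (a point): bottom corner of crate_b nearest the robot, on the robot's right
- crate_b_far_mid (a point): middle of the bottom edge of crate_b farthest from the robot (65 mm ahead of its origin)
- green_bottle: capped green glass bottle, 42 mm across, 75 mm tall, standing on the tray between the two crates; origin at the centre of its underside; leave alone
- sample_jar: small clear jar with a white cap, 36 mm across, 45 mm tall, standing on the tray beyond the red line, mid-width; origin at the centre of its underside; leave alone
- tape_roll: roll of red tape lying flat on the bench to the left of the tray, 72 mm across, 18 mm high; origin at the centre of its underside; leave alone
- beaker: glass beaker on the bench to the left, 72 mm across, 95 mm tall; origin at the centre of its underside; leave alone
- scissors: black-handled scissors lying on the bench to the left, about 185 mm long; origin on the bench near the middle of their length; leave alone
- pen: red pen with a white cap lying on the bench to the right, 135 mm long; origin under its middle; leave alone
- tube_rack: clear acrylic rack of test tubes on the bench to the right of the tray, 70 x 200 mm, 121 mm tall; origin at the centre of its underside; leave alone
Things that resemble listed ones, but are neither listed nor needed, are in the scene too. What is shaped like the crate_b but pink is not meant.

How it is judged:
By the outcome, as a careful person would: the job done as asked, in the order asked, and still so for the second after the job is handed in, with the robot touching nothing.
It also fails if it takes over 72 s, if anything falls off the work surface, if the arm or the gripper's body presses on something with over 40 N, if the wrist force passes 120 N, or if a joint passes its speed limit or range.

## Working session

There is one attempt and no reset: what is moved stays moved. The work goes in short steps, Python scripts to look and compute and a shell command to move; the robot and the scene stay as the last step left them, time stands still between calls to the robot, and variables do not carry over. Pictures are saved under pics/ and viewed, at most 10 in all, crops included, and the job is handed in when it is done.

```bash
mkdir -p pics; cat > h.py <<'E'
import numpy as np, cv2
from plant import state, optics, ticket, nets
from scipy.spatial.transform import Rotation as Ro
def ray(cam,u,v,z,ci=None):
    c=ci or optics.camera_info(cam); R=np.array(c["R"]);t=np.array(c["t"])
    d=R.T@np.array([(u-c["cx"])/c["fx"],(v-c["cy"])/c["fy"],1]); o=-R.T@t
    return o+d*(z-o[2])/d[2]
def proj(cam,X,ci=None):
    c=ci or optics.camera_info(cam); p=np.array(c["R"])@np.array(X)+np.array(c["t"])
    return c["fx"]*p[0]/p[2]+c["cx"],c["fy"]*p[1]/p[2]+c["cy"]
def save(cam,name):
    im=optics.grab_frame(cam); cv2.imwrite("pics/"+name,im[:,:,::-1]); return im
E
python3 - <<'E'
from h import *
s=state(); print(s["tool_pos"],s["tool_rot"],s["time"],Ro.from_quat(np.roll(s["tool_rot"],-1)).as_matrix().round(3))
a=save("scene","a.png")
for n in ["crate_a","green_bottle","sample_jar","tray"]:
    for d in nets.boxes_of("scene",n): print(n,np.round(d["bbox"],1),round(d["confidence"],2))
b=save("side","b.png")
for n in ["crate_a"]:
    for d in nets.boxes_of("side",n): print(n,np.round(d["bbox"],1),round(d["confidence"],2))
for c in("scene","side"):
    i=optics.camera_info(c); print(c,i["fx"],(-np.array(i["R"]).T@np.array(i["t"])).round(3))
w=np.hstack([cv2.resize(a,(400,300)),cv2.resize(b,(400,300))])
cv2.imwrite("pics/ab.png",np.vstack([a,b])[:,:,::-1][:, :])
E
```

```text
[0.20743714 0.58891577 0.23008248] [-2.90896891e-04  1.68581569e-01  9.85687192e-01 -9.64478996e-04] 0.0 [[-0.943  0.332 -0.001]
 [ 0.332  0.943 -0.002]
 [ 0.    -0.002 -1.   ]]
crate_a [215.  198.   69.6  52.4] 0.97
crate_a [290.9 153.2  52.8  36.8] 0.83
crate_a [ 73.1 269.2  92.4  77.1] 0.7
green_bottle [256.2 171.1  12.3  16.6] 0.45
sample_jar [296.8 199.1  17.6  15.4] 0.74
sample_jar [353.3 139.8  21.8  25. ] 0.64
sample_jar [216.6 198.9  68.   51. ] 0.43
tray [275.2 215.8 202.7 121.9] 0.84
crate_a [382.9 342.9  96.4  81.3] 0.95
crate_a [202.2 153.2  60.7  56.3] 0.82
crate_a [271.4 220.2  79.9  68.3] 0.64
scene 352.6976593271625 [ 1.208 -0.697  0.761]
side 393.10923608827653 [-0.008 -0.687  0.957]
```

View pics/a.png

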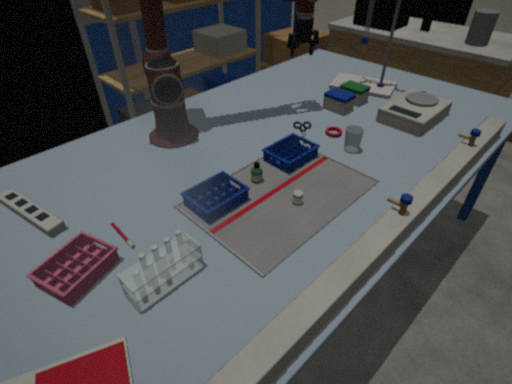

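View pics/b.png

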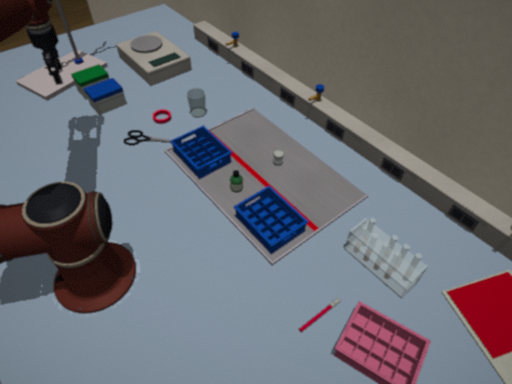

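The two blue crates are on the tray: left at scene (291,153) / side (202,153), right at scene (215,198) / side (271,220). The bottle stands between them, the red line lies beyond, and the pink rack is a decoy. Next I fit the tray and crate poses.

```bash
cat > fit.py <<'E'
from h import *
from scipy.optimize import minimize
def hull(cam,ci,p,L=(.065,.085)):
    x,y,a=p; c,s=np.cos(a),np.sin(a); P=[]
    for ex,z in((0,.004),(.004,.048),(.004,.056)):
        for i in(-1,1):
            for j in(-1,1):
                u,v=i*(L[0]+ex),j*(L[1]+ex); P.append(proj(cam,[x+c*u-s*v,y+s*u+c*v,z],ci))
    return cv2.convexHull(np.float32(P))
def blue(im):
    h=cv2.cvtColor(im,cv2.COLOR_RGB2HSV); return cv2.inRange(h,(105,150,40),(125,255,255))
def fitcrate(views,p0):
    # views: list (cam,ci,mask)
    def cost(p):
        r=0
        for cam,ci,m in views:
            q=np.zeros(m.shape,np.uint8); cv2.fillConvexPoly(q,np.round(hull(cam,ci,p)*16).astype(np.int32),255,shift=4,lineType=cv2.LINE_AA)
            r+=np.abs(q/255.-m/255.).sum()/(m.sum()/255.)
        return r
    best=min((minimize(cost,[p0[0],p0[1],a],method="Nelder-Mead",options=dict(initial_simplex=[[p0[0],p0[1],a],[p0[0]+.02,p0[1],a],[p0[0],p0[1]+.02,a],[p0[0],p0[1],a+.15]])) for a in(-.3,-.1,.1,.3)),key=lambda r:r.fun)
    return best.x,best.fun
def cmask(im,box):
    m=blue(im); q=np.zeros_like(m); u,v,w,h=box; w+=10;h+=10
    q[int(v-h/2):int(v+h/2),int(u-w/2):int(u+w/2)]=255
    m&=q; c=cv2.findContours(m,0,2)[0]; o=np.zeros_like(m)
    cv2.fillConvexPoly(o,cv2.convexHull(max(c,key=cv2.contourArea)),255); return o
E
python3 - <<'E'
from fit import *
A=cv2.imread("pics/a.png")[:,:,::-1].copy();B=cv2.imread("pics/b.png")[:,:,::-1].copy()
bs={"L":((291,153,53,37),(202,153,61,56)),"R":((215,198,70,52),(271.4,220,80,68))}
for k,(b1,b2) in bs.items():
    for vs in ([0,1],[0],[1]):
        V=[("scene",optics.camera_info("scene"),cmask(A,b1)),("side",optics.camera_info("side"),cmask(B,b2))]
        V=[V[i] for i in vs]
        p0=ray("side",b2[0],b2[1],.03); print(k,vs,*[np.round(q,4) for q in fitcrate(V,p0)])
for cam,pts in(("scene",[(180,205),(265,260),(378,182)]),("side",[(165,152),(252,110),(365,197),(273,258)])):
    for p in pts: print(cam,p,ray(cam,*p,.006).round(3))
for cam,im in(("scene",A),("side",B)):
    h=cv2.cvtColor(im,cv2.COLOR_RGB2HSV); m=cv2.inRange(h,(0,150,80),(6,255,255))|cv2.inRange(h,(174,150,80),(180,255,255))
    v,u=np.nonzero(m); W=np.array([ray(cam,a,b,.004) for a,b in zip(u,v)])
    ok=(W[:,0]>.3)&(W[:,0]<1)&(abs(W[:,1])<.3)
    W=W[ok]; f=cv2.fitLine(np.float32(W[:,:2]),cv2.DIST_HUBER,0,.001,.001).ravel(); print(cam,ok.sum(),f, W.min(0),W.max(0), "yaw",np.arctan2(-f[0],f[1]) )
print("bottle",ray("side",236,190,.004),ray("scene",256,180,.004),"jar",ray("side",279,163,.004),ray("scene",297,204,.004))
E
```

```text
L [0, 1] [ 0.4815  0.211  -0.0387] 0.2774
L [0] [0.4818 0.2121 0.0736] 0.141
L [1] [ 0.4816  0.2092 -0.0842] 0.1168
R [0, 1] [ 0.4765 -0.1608 -0.0387] 1.4656
R [0] [ 0.4713 -0.1026  0.9545] 0.9767
R [1] [ 0.4816 -0.1618 -0.0342] 0.1039
scene (180, 205) [ 0.409 -0.259  0.006]
scene (265, 260) [ 0.768 -0.23   0.006]
scene (378, 182) [0.805 0.304 0.006]
side (165, 152) [0.392 0.305 0.006]
side (252, 110) [0.786 0.305 0.006]
side (365, 197) [ 0.786 -0.275  0.006]
side (273, 258) [ 0.408 -0.263  0.006]
scene 448 [ 5.8920775e-04  9.9999982e-01  5.7608145e-01 -1.1046971e-02] [ 0.56771283 -0.26031125  0.004     ] [0.58387244 0.29960649 0.004     ] yaw -0.0005892078Traceback (most recent call last):
  File "<stdin>", line 13, in <module>
  File "h.py", line 5, in ray
    c=ci or optics.camera_info(cam); R=np.array(c["R"]);t=np.array(c["t"])
            ~~~~~~~~~~~~~~~~~~^^^^^
ValueError: time passes only in moves, steps and waits
```

```bash
cat > go.py <<'E'
import sys
from h import *
def frac(T):
    s=state(); R=Ro.from_quat(np.roll(s["tool_rot"],-1)).as_matrix()
    d=R.T@(np.array(T)-s["tool_pos"])/.8
    G=np.array([[-1,0,0],[0,1,0],[0,0,-1.]])
    r=Ro.from_matrix(R.T@G).as_rotvec()/1.5
    return d.round(4),r.round(4),np.round(s["tool_pos"],4),np.round(s["contact_force"],1)
if __name__=="__main__": print(*frac([float(a) for a in sys.argv[1:4]]))
E
python3 go.py .60 .21 .2
python3 -m inch '[{"dx":-0.62,"dy":-0.284,"rz":-0.226},{"dx":-0.62,"dy":-0.284,"rz":-0.226},{"dx":-0.62,"dy":-0.284,"rz":-0.226},{"dx":-0.62,"dy":-0.284,"rz":-0.226},{"dx":-0.62,"dy":-0.284,"rz":-0.226}]' 1
python3 go.py .60 .21 .2
```

```text
[-0.6202 -0.2842  0.0388] [-3.000e-04 -1.000e-04 -2.259e-01] [0.2077 0.5893 0.231 ] [ 0.4 -0.7  0.8]
[-0.6202 -0.2842  0.0388] [-3.000e-04 -1.000e-04 -2.259e-01] [0.2077 0.5893 0.231 ] [ 0.4 -0.7  0.8]validation failed for argument at $[0]...
```

```bash
python3 - <<'E'
from fit import *
A=cv2.imread("pics/a.png")[:,:,::-1].copy();B=cv2.imread("pics/b.png")[:,:,::-1].copy()
cs={c:optics.camera_info(c) for c in("scene","side")}
print("bottle",ray("side",236,190,.004,cs["side"]),ray("scene",256,180,.004,cs["scene"]),"jar",ray("side",279,163,.004,cs["side"]),ray("scene",297,204,.004,cs["scene"]))
h=cv2.cvtColor(B,cv2.COLOR_RGB2HSV); m=cv2.inRange(h,(0,150,80),(6,255,255))|cv2.inRange(h,(174,150,80),(180,255,255))
v,u=np.nonzero(m); W=np.array([ray("side",a,b,.004,cs["side"]) for a,b in zip(u,v)])
W=W[(W[:,0]>.5)&(W[:,0]<.65)&(W[:,1]<.31)&(W[:,1]>-.3)]
print(cv2.fitLine(np.float32(W[:,:2]),cv2.DIST_HUBER,0,.001,.001).ravel(),W.min(0),W.max(0))
E
```

```text
bottle [0.48167564 0.0065802  0.004     ] [0.48829115 0.01455394 0.004     ] jar [0.6734515  0.01409775 0.004     ] [0.67742401 0.01569561 0.004     ]
[ 0.00399262 -0.999992    0.5754898  -0.01692259] [ 0.56549106 -0.26527076  0.004     ] [0.58390094 0.15746538 0.004     ]
```

```bash
python3 -m inch '[{"dx":-0.62,"dy":-0.284,"dz":0,"rx":0,"ry":0,"rz":-0.226},{"dx":-0.62,"dy":-0.284,"dz":0,"rx":0,"ry":0,"rz":-0.226},{"dx":-0.62,"dy":-0.284,"dz":0,"rx":0,"ry":0,"rz":-0.226},{"dx":-0.62,"dy":-0.284,"dz":0,"rx":0,"ry":0,"rz":-0.226},{"dx":-0.62,"dy":-0.284,"dz":0,"rx":0,"ry":0,"rz":-0.226}]' 1
python3 go.py .60 .21 .15
```

```text
time: 0.85
tool_pos: [0.3853, 0.4176, 0.2315]
tool_rot: [0.0, -0.0, 1.0, 0.0]
contact_force: [1.0, 0.4, 0.1]
gripper_width: 1.001
grasp_force: 0.0
[-0.2681 -0.2597  0.1019] [0.0003 0.0003 0.0004] [0.3853 0.4176 0.2315] [1.  0.4 0.1]
```

```bash
python3 -m inch '[{"dx":-0.268,"dy":-0.26,"dz":0.1,"rx":0,"ry":0,"rz":0},{"dx":-0.268,"dy":-0.26,"dz":0.1,"rx":0,"ry":0,"rz":0},{"dx":-0.268,"dy":-0.26,"dz":0.1,"rx":0,"ry":0,"rz":0},{"dx":-0.268,"dy":-0.26,"dz":0.1,"rx":0,"ry":0,"rz":0},{"dx":-0.268,"dy":-0.26,"dz":0.1,"rx":0,"ry":0,"rz":0}]' 1
python3 - <<'E'
from go import *
print(*frac([.6,.21,.15]))
for k in("scene","side","wrist"): pass
im=save("wrist","w1.png")
E
```

```text
time: 1.35
tool_pos: [0.5589, 0.2493, 0.1664]
tool_rot: [0.0, -0.0, 1.0, 0.0]
contact_force: [0.1, 1.5, 0.1]
gripper_width: 1.0
grasp_force: 0.0
[-0.0514 -0.0492  0.0205] [0.0002 0.0004 0.    ] [0.5589 0.2493 0.1664] [0.1 1.5 0.1]
```

View pics/w1.png

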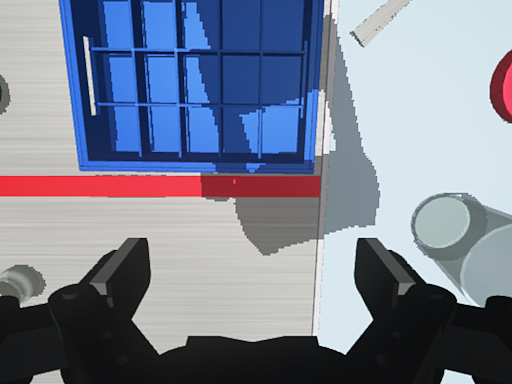

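The left crate's far lip runs from about (80,170) to (321,173). The red line is just beyond it, the beaker is well clear at the right, and the jar is at left (15,285).

```bash
python3 - <<'E'
from go import *
c=optics.camera_info("wrist")
for u,v in((80,170),(321,173),(200,171)): print(ray("wrist",u,v,.056,c).round(4))
print(ray("wrist",160,186,.004,c).round(4),"line")
print(*frac([.59,.21,.052]))
E
```

```text
[0.5523 0.1143 0.056 ]
[0.5553 0.2957 0.056 ]
[0.5534 0.2047 0.056 ]
[0.5793 0.1589 0.004 ] line
[-0.0348 -0.0413  0.1399] [-0.0032  0.0005 -0.0034] [0.5622 0.2437 0.1638] [ 0.4 -4.7 -1.8]
```

```bash
python3 -m inch '[{"dx":-0.041,"dy":-0.048,"dz":0.04,"rx":0,"ry":0,"rz":0},{"dx":-0.041,"dy":-0.048,"dz":0.09,"rx":0,"ry":0,"rz":0},{"dx":-0.041,"dy":-0.048,"dz":0.13,"rx":0,"ry":0,"rz":0},{"dx":-0.041,"dy":-0.048,"dz":0.158,"rx":0,"ry":0,"rz":0},{"dx":-0.041,"dy":-0.048,"dz":0.158,"rx":0,"ry":0,"rz":0}]' 1
python3 - <<'E'
from go import *
print(*frac([.575,.205,.035]))
c=optics.camera_info("wrist"); p=np.array(state()["tool_pos"])
for dz in(0,.013):
  for sy in(.0425,.057):
   for sx in (-.011,.011): print(dz,sy,sx,np.round(proj("wrist",p+[sx,sy,dz],c),0))
E
```

```text
time: 1.9
tool_pos: [0.5871, 0.2115, 0.0356]
tool_rot: [-0.004, 0.0, 1.0, -0.001]
contact_force: [-0.5, -0.6, -0.8]
gripper_width: 1.0
grasp_force: 0.0
[ 0.0151 -0.0082  0.0009] [-0.0013 -0.0056 -0.0001] [0.5871 0.2115 0.0356] [-0.5 -0.6 -0.8]
0 0.0425 -0.011 [346. 220.]
0 0.0425 0.011 [343. 265.]
0 0.057 -0.011 [379. 220.]
0 0.057 0.011 [374. 265.]
0.013 0.0425 -0.011 [354. 231.]
0.013 0.0425 0.011 [350. 279.]
0.013 0.057 -0.011 [390. 231.]
0.013 0.057 0.011 [385. 279.]
```

```bash
python3 -m inch '[{"dx":0,"dy":-0.008,"dz":0.012,"rx":0,"ry":0,"rz":0},{"dx":0.015,"dy":-0.008,"dz":0.012,"rx":0,"ry":0,"rz":0},{"dx":0.02,"dy":-0.008,"dz":0.012,"rx":0,"ry":0,"rz":0},{"dx":0.025,"dy":-0.008,"dz":0.012,"rx":0,"ry":0,"rz":0},{"dx":0.03,"dy":-0.008,"dz":0.012,"rx":0,"ry":0,"rz":0}]' 1
python3 go.py .5457 .205 .026
```

```text
time: 2.4
tool_pos: [0.5666, 0.2064, 0.0318]
tool_rot: [0.001, -0.0, 1.0, 0.0]
contact_force: [0.8, -0.2, 0.5]
gripper_width: 1.001
grasp_force: 0.0
[ 0.0261 -0.0018  0.0072] [0.0003 0.0013 0.0004] [0.5666 0.2064 0.0318] [ 0.8 -0.2  0.5]
```

```bash
cat > traj.py <<'E'
import numpy as np
def tcp(th,rim=.4010,half=.011,back=.013):
    t=np.radians(th); s,c=np.sin(t),np.cos(t); l=min(.009,.004/max(s,1e-6))
    q=np.array([.134-l*s,.044-l*c]); e=np.array([rim+.005*np.tan(t),.004])
    return e+np.array([c*q[0]-s*q[1],s*q[0]+c*q[1]])+[half,-back]
E
python3 - <<'E'
from traj import *
p=tcp(0)
for th in range(0,71,5):
    w=tcp(th); print(th,w.round(4),"frac dx,dz from th0:",((p-w)/.8).round(4))
E
python3 -m inch '[{"dx":0.005,"dy":-0.001,"dz":0.006,"rx":0,"ry":0,"rz":0},{"dx":0.01,"dy":-0.001,"dz":0.006,"rx":0,"ry":0,"rz":0},{"dx":0.015,"dy":-0.001,"dz":0.006,"rx":0,"ry":0,"rz":0},{"dx":0.02,"dy":-0.001,"dz":0.006,"rx":0,"ry":0,"rz":0},{"dx":0.02,"dy":-0.001,"dz":0.006,"rx":0,"ry":0,"rz":0}]' 1
```

```text
0 [0.546 0.026] frac dx,dz from th0: [0. 0.]
5 [0.5421 0.0375] frac dx,dz from th0: [ 0.0049 -0.0144]
10 [0.5372 0.0486] frac dx,dz from th0: [ 0.011  -0.0283]
15 [0.5314 0.0592] frac dx,dz from th0: [ 0.0183 -0.0415]
20 [0.5247 0.0692] frac dx,dz from th0: [ 0.0266 -0.054 ]
25 [0.5172 0.0785] frac dx,dz from th0: [ 0.036  -0.0656]
30 [0.5089 0.0881] frac dx,dz from th0: [ 0.0463 -0.0776]
35 [0.5    0.0969] frac dx,dz from th0: [ 0.0575 -0.0887]
40 [0.4906 0.1046] frac dx,dz from th0: [ 0.0693 -0.0983]
45 [0.4806 0.1112] frac dx,dz from th0: [ 0.0817 -0.1065]
50 [0.4704 0.1167] frac dx,dz from th0: [ 0.0945 -0.1134]
55 [0.46   0.1211] frac dx,dz from th0: [ 0.1076 -0.1189]
60 [0.4496 0.1244] frac dx,dz from th0: [ 0.1206 -0.123 ]
65 [0.4395 0.1266] frac dx,dz from th0: [ 0.1332 -0.1258]
70 [0.4302 0.1277] frac dx,dz from th0: [ 0.1447 -0.1271]
time: 2.9
tool_pos: [0.5503, 0.2053, 0.0262]
tool_rot: [0.0, -0.0, 1.0, -0.0]
contact_force: [2.9, -0.2, 1.5]
gripper_width: 0.997
grasp_force: 1.0
```

```bash
python3 -m inch '[{"dx":0.003,"dy":0,"dz":0.005,"rx":0,"ry":0,"rz":0},{"dx":0.005,"dy":0,"dz":0.005,"rx":0,"ry":0,"rz":0},{"dx":0.005,"dy":0,"dz":0.005,"rx":0,"ry":0,"rz":0}]' 1; python3 -m inch '[{"dx":0.0015,"dy":0,"dz":0,"rx":0,"ry":0,"rz":0},{"dx":0.0015,"dy":0,"dz":0,"rx":0,"ry":0,"rz":0}]' 1;  python3 -m inch '[{"dx":0.0015,"dy":0,"dz":0,"rx":0,"ry":0,"rz":0},{"dx":0.0015,"dy":0,"dz":0,"rx":0,"ry":0,"rz":0}]' 1
```

```text
time: 3.2
tool_pos: [0.5479, 0.2054, 0.0229]
tool_rot: [0.002, -0.0, 1.0, 0.0]
contact_force: [4.7, 0.3, 4.1]
gripper_width: 1.001
grasp_force: 2.6
time: 3.4
tool_pos: [0.5467, 0.2054, 0.023]
tool_rot: [0.002, -0.0, 1.0, 0.0]
contact_force: [4.5, 0.1, 3.7]
gripper_width: 1.0
grasp_force: 2.5
time: 3.6
tool_pos: [0.5465, 0.2052, 0.023]
tool_rot: [0.003, 0.0, 1.0, 0.0]
contact_force: [8.9, -1.5, 0.6]
gripper_width: 1.0
grasp_force: 4.3
```

```bash
python3 -m inch '[{"dx":0.0028,"dy":0,"dz":-0.0087,"rx":0,"ry":0,"rz":0},{"dx":0.006,"dy":0,"dz":-0.0172,"rx":0,"ry":0,"rz":0},{"dx":0.0098,"dy":0,"dz":-0.0256,"rx":0,"ry":0,"rz":0},{"dx":0.0138,"dy":0,"dz":-0.0336,"rx":0,"ry":0,"rz":0},{"dx":0.0183,"dy":0,"dz":-0.0415,"rx":0,"ry":0,"rz":0}]' 1
python3 - <<'E'
from h import *
a=save("scene","t1.png");b=save("side","t1b.png")
cv2.imwrite("pics/t1c.png",np.hstack([cv2.resize(a[90:250,170:390],None,fx=1.8,fy=1.8),cv2.resize(b[70:230,120:340],None,fx=1.8,fy=1.8)])[:,:,::-1])
E
```

```text
time: 4.1
tool_pos: [0.5313, 0.2052, 0.0563]
tool_rot: [0.002, 0.0, 1.0, 0.0]
contact_force: [7.7, 0.5, 1.7]
gripper_width: 1.002
grasp_force: 3.4
```

View pics/t1c.png

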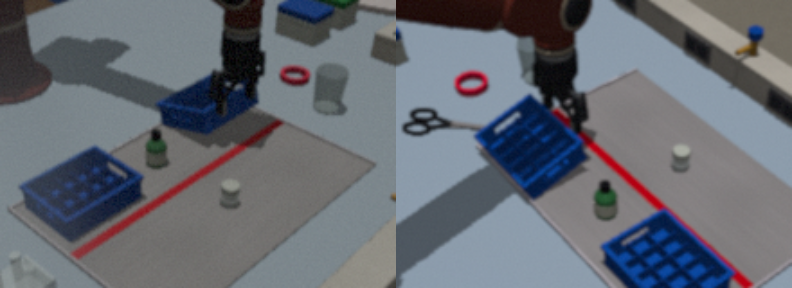

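The crate is tipping evenly on the fingers (left at about (205,105) in the crop), so I continue.

```bash
python3 -m inch '[{"dx":0.0066,"dy":0,"dz":-0.01,"rx":0,"ry":0,"rz":0},{"dx":0.0139,"dy":0,"dz":-0.0195,"rx":0,"ry":0,"rz":0},{"dx":0.0218,"dy":0,"dz":-0.0289,"rx":0,"ry":0,"rz":0},{"dx":0.0302,"dy":0,"dz":-0.0383,"rx":0,"ry":0,"rz":0},{"dx":0.0392,"dy":0,"dz":-0.0472,"rx":0,"ry":0,"rz":0}]' 1
```

```text
time: 4.7
tool_pos: [0.4992, 0.2053, 0.0939]
tool_rot: [0.002, 0.0, 1.0, 0.0]
contact_force: [5.0, -0.7, 3.4]
gripper_width: 0.997
grasp_force: 3.0
```

```bash
python3 -m inch '[{"dx":0.0094,"dy":0,"dz":-0.0077,"rx":0,"ry":0,"rz":0},{"dx":0.0192,"dy":0,"dz":-0.0145,"rx":0,"ry":0,"rz":0},{"dx":0.0293,"dy":0,"dz":-0.0206,"rx":0,"ry":0,"rz":0},{"dx":0.0396,"dy":0,"dz":-0.0258,"rx":0,"ry":0,"rz":0},{"dx":0.0501,"dy":0,"dz":-0.0302,"rx":0,"ry":0,"rz":0}]' 1
cat > ang.py <<'E'
from fit import *
def corners(th,yc,ex=0,rim=.401):
    t=np.radians(th); s,c=np.sin(t),np.cos(t); e=np.array([rim+.005*np.tan(t),.004]); P=[]
    for g,z in((0,0),(.004,.044),(.004,.052)):
        for u in(-g,.13+g):
            for v in(-.085-g,.085+g): P.append([e[0]+c*u-s*z,yc+v,e[1]+s*u+c*z])
    return P
def measure(name,yc,rng=range(30,80)):
    out={}
    for cam in("scene","side"):
        im=save(cam,name+cam+".png"); ci=optics.camera_info(cam)
        H=lambda th,y,r=.401:cv2.convexHull(np.float32([proj(cam,p,ci) for p in corners(th,y,rim=r)]))
        h=cv2.cvtColor(im,cv2.COLOR_RGB2HSV)
        m=cv2.inRange(h,(100,110,25),(128,255,255)); 
        if cam=="scene": m|=cv2.inRange(h,(18,110,60),(38,255,255))
        r=cv2.boundingRect(np.vstack([H(t,yc) for t in(0,40,60,75)])); q=np.zeros_like(m); q[r[1]-6:r[1]+r[3]+6,r[0]-6:r[0]+r[2]+6]=255; m&=q
        c=[k for k in cv2.findContours(m,0,2)[0] if cv2.contourArea(k)>15]; o=np.zeros_like(m); cv2.fillConvexPoly(o,cv2.convexHull(np.vstack(c)),255)
        best=[]
        for th in rng:
            for dy in np.arange(-.008,.009,.004):
                f=np.zeros_like(o); cv2.fillConvexPoly(f,np.round(H(th,yc+dy)).astype(np.int32),255)
                best.append(((f!=o).sum()/(o>0).sum(),th,round(dy,3)))
        best.sort(); y=cv2.inRange(h,(18,110,60),(38,255,255))&q
        print(cam,best[:3],"yellow px",(y>0).sum())
        im=im.copy(); cv2.polylines(im,[np.round(H(best[0][1],yc+best[0][2])).astype(np.int32)],True,(0,255,0))
        out[cam]=cv2.resize(im[max(r[1]-30,0):r[1]+r[3]+30,r[0]-30:r[0]+r[2]+30],(390,390))
    cv2.imwrite("pics/"+name+".png",np.hstack(list(out.values()))[:,:,::-1])
E
python3 -c "
from ang import *
measure('m1',.205)"
```

```text
time: 5.2
tool_pos: [0.4588, 0.2054, 0.1184]
tool_rot: [0.001, -0.0, 1.0, 0.0]
contact_force: [3.5, -1.0, 7.8]
gripper_width: 1.002
grasp_force: 4.0
scene [(np.float64(0.1323529411764706), 56, np.float64(-0.008)), (np.float64(0.13823529411764707), 57, np.float64(0.0)), (np.float64(0.14019607843137255), 55, np.float64(-0.008))] yellow px 62
side [(np.float64(0.044769085768143264), 58, np.float64(0.004)), (np.float64(0.046182846371347785), 63, np.float64(0.0)), (np.float64(0.049010367577756835), 59, np.float64(0.004))] yellow px 0
```

View pics/m1.png

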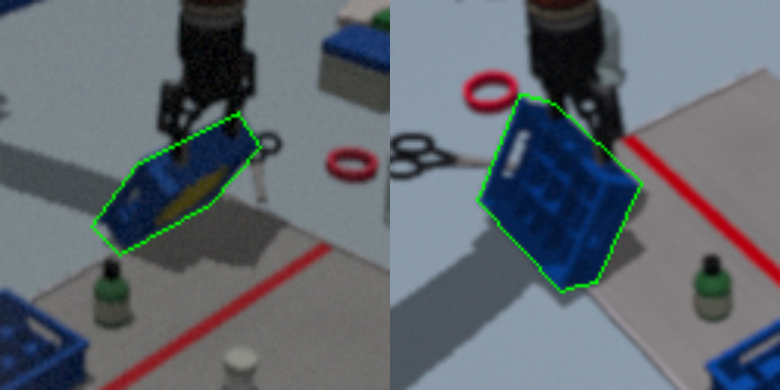

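The left crate is at about 57° and its underside is yellow (scene crop (205,200)), so it's the stamped one. I continue to about 65° and hold.

```bash
python3 -m inch '[{"dx":0.0065,"dy":0,"dz":-0.002,"rx":0,"ry":0,"rz":0},{"dx":0.013,"dy":0,"dz":-0.004,"rx":0,"ry":0,"rz":0},{"dx":0.018,"dy":0,"dz":-0.0054,"rx":0,"ry":0,"rz":0},{"dx":0.0225,"dy":0,"dz":-0.0064,"rx":0,"ry":0,"rz":0},{"dx":0.0225,"dy":0,"dz":-0.0064,"rx":0,"ry":0,"rz":0}]' 1
python3 -c "
from ang import *
measure('m2',.205)"
```

```text
time: 5.8
tool_pos: [0.441, 0.2055, 0.1241]
tool_rot: [0.002, -0.0, 1.0, 0.0]
contact_force: [3.4, -0.9, 9.9]
gripper_width: 1.0
grasp_force: 5.0
scene [(np.float64(0.12756849315068494), 65, np.float64(-0.004)), (np.float64(0.13356164383561644), 66, np.float64(-0.008)), (np.float64(0.1421232876712329), 64, np.float64(-0.004))] yellow px 117
side [(np.float64(0.07531584062196307), 69, np.float64(0.004)), (np.float64(0.07871720116618076), 71, np.float64(0.004)), (np.float64(0.08114674441205054), 70, np.float64(0.004))] yellow px 0
```

View pics/m2.png

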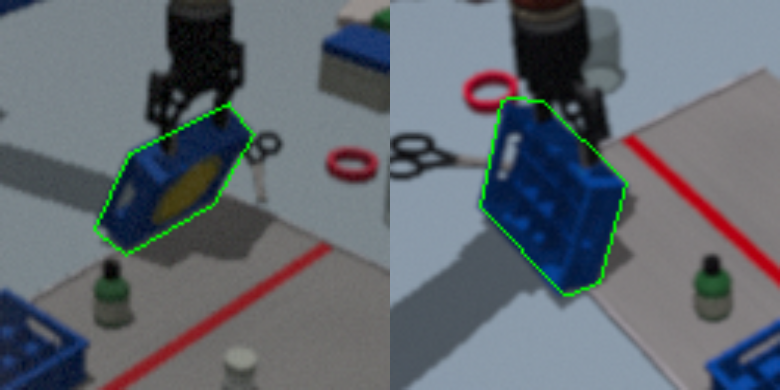

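At about 65–66° with the yellow stamp plainly in view. I hold for over a second, then lower.

```bash
for i in 1 2; do python3 -m inch '[{"dx":0,"dy":0,"dz":0,"rx":0,"ry":0,"rz":0},{"dx":0,"dy":0,"dz":0,"rx":0,"ry":0,"rz":0},{"dx":0,"dy":0,"dz":0,"rx":0,"ry":0,"rz":0},{"dx":0,"dy":0,"dz":0,"rx":0,"ry":0,"rz":0},{"dx":0,"dy":0,"dz":0,"rx":0,"ry":0,"rz":0}]' 1; done
python3 -m inch '[{"dx":0,"dy":0,"dz":0,"rx":0,"ry":0,"rz":0},{"dx":0,"dy":0,"dz":0,"rx":0,"ry":0,"rz":0},{"dx":-0.009,"dy":0,"dz":0.002,"rx":0,"ry":0,"rz":0},{"dx":-0.0157,"dy":0,"dz":0.0044,"rx":0,"ry":0,"rz":0},{"dx":-0.0225,"dy":0,"dz":0.0064,"rx":0,"ry":0,"rz":0}]' 1
```

```text
time: 6.4
tool_pos: [0.4412, 0.2055, 0.124]
tool_rot: [0.001, -0.0, 1.0, 0.0]
contact_force: [2.9, -0.4, 9.7]
gripper_width: 1.001
grasp_force: 5.1
time: 6.9
tool_pos: [0.4412, 0.2055, 0.124]
tool_rot: [0.001, -0.0, 1.0, 0.0]
contact_force: [4.0, -0.1, 9.8]
gripper_width: 1.002
grasp_force: 5.1
time: 7.4
tool_pos: [0.4592, 0.2054, 0.1183]
tool_rot: [0.001, -0.0, 1.0, 0.0]
contact_force: [4.2, 0.7, 6.2]
gripper_width: 1.001
grasp_force: 3.7
```

```bash
python3 -m inch '[{"dx":-0.0105,"dy":0,"dz":0.0044,"rx":0,"ry":0,"rz":0},{"dx":-0.0208,"dy":0,"dz":0.0096,"rx":0,"ry":0,"rz":0},{"dx":-0.0309,"dy":0,"dz":0.0157,"rx":0,"ry":0,"rz":0},{"dx":-0.0407,"dy":0,"dz":0.0225,"rx":0,"ry":0,"rz":0},{"dx":-0.0501,"dy":0,"dz":0.0302,"rx":0,"ry":0,"rz":0}]' 1
python3 -m inch '[{"dx":-0.009,"dy":0,"dz":0.0089,"rx":0,"ry":0,"rz":0},{"dx":-0.0174,"dy":0,"dz":0.0183,"rx":0,"ry":0,"rz":0},{"dx":-0.0253,"dy":0,"dz":0.0277,"rx":0,"ry":0,"rz":0},{"dx":-0.0326,"dy":0,"dz":0.0372,"rx":0,"ry":0,"rz":0},{"dx":-0.0392,"dy":0,"dz":0.0472,"rx":0,"ry":0,"rz":0}]' 1
python3 -m inch '[{"dx":-0.0045,"dy":0,"dz":0.0079,"rx":0,"ry":0,"rz":0},{"dx":-0.0085,"dy":0,"dz":0.0159,"rx":0,"ry":0,"rz":0},{"dx":-0.0123,"dy":0,"dz":0.0243,"rx":0,"ry":0,"rz":0},{"dx":-0.0155,"dy":0,"dz":0.0328,"rx":0,"ry":0,"rz":0},{"dx":-0.017,"dy":0,"dz":0.0372,"rx":0,"ry":0,"rz":0}]' 1
```

```text
time: 7.9
tool_pos: [0.4996, 0.2054, 0.0934]
tool_rot: [0.001, 0.0, 1.0, 0.0]
contact_force: [6.1, -0.1, 4.2]
gripper_width: 1.002
grasp_force: 3.5
time: 8.4
tool_pos: [0.5314, 0.2053, 0.0555]
tool_rot: [0.002, 0.0, 1.0, 0.0]
contact_force: [7.5, -0.1, 3.1]
gripper_width: 0.997
grasp_force: 3.7
time: 8.9
tool_pos: [0.5454, 0.2053, 0.0256]
tool_rot: [0.003, 0.0, 1.0, 0.0]
contact_force: [8.9, -0.2, 1.2]
gripper_width: 1.0
grasp_force: 4.7
```

```bash
python3 -m inch '[{"dx":-0.003,"dy":0,"dz":0.004,"rx":0,"ry":0,"rz":0},{"dx":-0.006,"dy":0,"dz":0.004,"rx":0,"ry":0,"rz":0},{"dx":-0.012,"dy":0,"dz":0.004,"rx":0,"ry":0,"rz":0},{"dx":-0.04,"dy":0,"dz":0.004,"rx":0,"ry":0,"rz":0},{"dx":-0.06,"dy":0,"dz":0,"rx":0,"ry":0,"rz":0}]' 1
python3 -m inch '[{"dx":0,"dy":0,"dz":-0.06,"rx":0,"ry":0,"rz":0},{"dx":0,"dy":0,"dz":-0.12,"rx":0,"ry":0,"rz":0},{"dx":0,"dy":-0.04,"dz":-0.16,"rx":0,"ry":0,"rz":0},{"dx":0,"dy":-0.1,"dz":-0.16,"rx":0,"ry":0,"rz":0},{"dx":0,"dy":-0.16,"dz":-0.16,"rx":0,"ry":0,"rz":0}]' 1
python3 go.py .57 -.161 .15
```

```text
time: 9.4
tool_pos: [0.5896, 0.2051, 0.0235]
tool_rot: [-0.002, -0.0, 1.0, -0.0]
contact_force: [-0.9, -0.0, 1.2]
gripper_width: 0.995
grasp_force: 0.0
time: 9.9
tool_pos: [0.5907, 0.0767, 0.1543]
tool_rot: [0.0, -0.001, 1.0, 0.0]
contact_force: [0.5, -0.2, -0.2]
gripper_width: 0.998
grasp_force: 0.0
[ 0.0266 -0.297   0.0053] [0.     0.0001 0.0017] [0.5907 0.0767 0.1543] [ 0.5 -0.2 -0.2]
```

```bash
python3 -m inch '[{"dx":0.02,"dy":-0.297,"dz":0,"rx":0,"ry":0,"rz":0},{"dx":0.02,"dy":-0.297,"dz":0,"rx":0,"ry":0,"rz":0},{"dx":0.02,"dy":-0.297,"dz":0,"rx":0,"ry":0,"rz":0},{"dx":0.02,"dy":-0.297,"dz":0,"rx":0,"ry":0,"rz":0},{"dx":0.02,"dy":-0.297,"dz":0,"rx":0,"ry":0,"rz":0}]' 1
python3 - <<'E'
from h import *
c=optics.camera_info("wrist"); im=save("wrist","w2.png"); np.save("w2ci.npy",c,allow_pickle=True)
E
```

```text
time: 10.4
tool_pos: [0.5733, -0.1623, 0.152]
tool_rot: [-0.002, 0.0, 1.0, 0.001]
contact_force: [0.7, 0.3, 0.4]
gripper_width: 1.001
grasp_force: 0.0
```

View pics/w2.png

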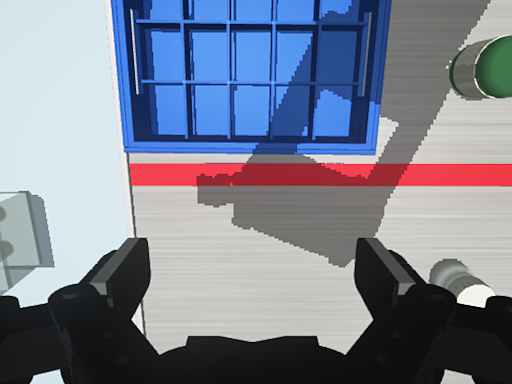

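The right crate's far lip runs from (124,150) to (377,154), nearly square to the tray. The jar at (470,285) and bottle at (490,68) are clear of the fingers.

```bash
python3 - <<'E'
from go import *
c=np.load("w2ci.npy",allow_pickle=True).item()
for u,v in((124,150),(377,154)): print(ray("wrist",u,v,.056,c).round(4))
print(ray("wrist",450,283,.03,c).round(3),"jar left edge")
print(*frac([.59,-.161,.023]))
E
```

```text
[ 0.5463 -0.2518  0.056 ]
[ 0.5493 -0.0731  0.056 ]
[0.667 0.011 0.03 ] jar left edge
[-0.0217  0.0081  0.1614] [-0.0018 -0.0023 -0.0029] [ 0.5731 -0.1671  0.1522] [-0.8 -3.1  0.3]
```

```bash
python3 -m inch '[{"dx":-0.02,"dy":0.005,"dz":0.03,"rx":0,"ry":0,"rz":0},{"dx":-0.02,"dy":0.005,"dz":0.085,"rx":0,"ry":0,"rz":0},{"dx":-0.02,"dy":0.005,"dz":0.135,"rx":0,"ry":0,"rz":0},{"dx":-0.02,"dy":0.005,"dz":0.161,"rx":0,"ry":0,"rz":0},{"dx":-0.01,"dy":0.005,"dz":0.161,"rx":0,"ry":0,"rz":0}]' 1
python3 -m inch '[{"dx":0.01,"dy":0,"dz":0,"rx":0,"ry":0,"rz":0},{"dx":0.016,"dy":0,"dz":0,"rx":0,"ry":0,"rz":0},{"dx":0.02,"dy":0,"dz":0,"rx":0,"ry":0,"rz":0}]' 1
python3 go.py .5465 -.162 .023
```

```text
time: 10.95
tool_pos: [0.5789, -0.1542, 0.019]
tool_rot: [-0.005, -0.0, 1.0, 0.002]
contact_force: [-0.2, 1.2, 0.3]
gripper_width: 1.001
grasp_force: 0.0
time: 11.25
tool_pos: [0.5676, -0.1567, 0.0266]
tool_rot: [0.001, -0.0, 1.0, -0.001]
contact_force: [0.0, -0.6, -0.5]
gripper_width: 1.0
grasp_force: 0.0
[ 0.0264 -0.0066  0.0044] [-0.0008  0.0019  0.0001] [ 0.5676 -0.1567  0.0266] [ 0.  -0.6 -0.5]
```

```bash
python3 -m inch '[{"dx":0.003,"dy":-0.0065,"dz":0.004,"rx":0,"ry":0,"rz":0},{"dx":0.008,"dy":-0.0065,"dz":0.004,"rx":0,"ry":0,"rz":0},{"dx":0.013,"dy":-0.0065,"dz":0.004,"rx":0,"ry":0,"rz":0},{"dx":0.018,"dy":-0.0065,"dz":0.004,"rx":0,"ry":0,"rz":0},{"dx":0.023,"dy":-0.0065,"dz":0.004,"rx":0,"ry":0,"rz":0}]' 1
python3 -m inch '[{"dx":0.003,"dy":0,"dz":0,"rx":0,"ry":0,"rz":0},{"dx":0.005,"dy":0,"dz":0,"rx":0,"ry":0,"rz":0},{"dx":0.0065,"dy":0,"dz":0,"rx":0,"ry":0,"rz":0},{"dx":0.0065,"dy":0,"dz":0,"rx":0,"ry":0,"rz":0}]' 1
```

```text
time: 11.75
tool_pos: [0.5492, -0.1617, 0.0219]
tool_rot: [0.001, -0.0, 1.0, -0.0]
contact_force: [4.1, -0.4, 0.5]
gripper_width: 1.0
grasp_force: 1.5
time: 12.15
tool_pos: [0.5455, -0.162, 0.0226]
tool_rot: [0.003, 0.0, 1.0, -0.001]
contact_force: [7.0, -0.5, 0.7]
gripper_width: 0.993
grasp_force: 3.6
```

```bash
python3 -m inch '[{"dx":0.0015,"dy":0,"dz":0,"rx":0,"ry":0,"rz":0},{"dx":0.0015,"dy":0,"dz":0,"rx":0,"ry":0,"rz":0}]' 1
python3 -m inch '[{"dx":0.0028,"dy":0,"dz":-0.0087,"rx":0,"ry":0,"rz":0},{"dx":0.006,"dy":0,"dz":-0.0172,"rx":0,"ry":0,"rz":0},{"dx":0.0098,"dy":0,"dz":-0.0256,"rx":0,"ry":0,"rz":0},{"dx":0.0138,"dy":0,"dz":-0.0336,"rx":0,"ry":0,"rz":0},{"dx":0.0183,"dy":0,"dz":-0.0415,"rx":0,"ry":0,"rz":0}]' 1
python3 -c "
from ang import *
measure('n0',-.162,range(3,50))"
```

```text
time: 12.35
tool_pos: [0.5454, -0.162, 0.0232]
tool_rot: [0.004, 0.0, 1.0, -0.001]
contact_force: [8.5, 0.4, 2.0]
gripper_width: 0.997
grasp_force: 4.6
time: 12.85
tool_pos: [0.5298, -0.162, 0.0564]
tool_rot: [0.003, 0.0, 1.0, -0.001]
contact_force: [7.3, -0.2, 2.2]
gripper_width: 1.0
grasp_force: 3.3
scene [(np.float64(0.5657894736842105), 17, np.float64(0.004)), (np.float64(0.5773026315789473), 16, np.float64(0.008)), (np.float64(0.5863486842105263), 18, np.float64(0.004))] yellow px 0
side [(np.float64(0.03884462151394422), 12, np.float64(0.0)), (np.float64(0.03950863213811421), 13, np.float64(0.0)), (np.float64(0.04316069057104914), 10, np.float64(0.0))] yellow px 0
```

Tipping as before; I repeat the same arc.

```bash
python3 -m inch '[{"dx":0.0066,"dy":0,"dz":-0.01,"rx":0,"ry":0,"rz":0},{"dx":0.0139,"dy":0,"dz":-0.0195,"rx":0,"ry":0,"rz":0},{"dx":0.0218,"dy":0,"dz":-0.0289,"rx":0,"ry":0,"rz":0},{"dx":0.0302,"dy":0,"dz":-0.0383,"rx":0,"ry":0,"rz":0},{"dx":0.0392,"dy":0,"dz":-0.0472,"rx":0,"ry":0,"rz":0}]' 1
python3 -m inch '[{"dx":0.0094,"dy":0,"dz":-0.0077,"rx":0,"ry":0,"rz":0},{"dx":0.0192,"dy":0,"dz":-0.0145,"rx":0,"ry":0,"rz":0},{"dx":0.0293,"dy":0,"dz":-0.0206,"rx":0,"ry":0,"rz":0},{"dx":0.0396,"dy":0,"dz":-0.0258,"rx":0,"ry":0,"rz":0},{"dx":0.0501,"dy":0,"dz":-0.0302,"rx":0,"ry":0,"rz":0}]' 1
python3 -c "
from ang import *
measure('n1',-.162)"
```

```text
time: 13.45
tool_pos: [0.4979, -0.1619, 0.094]
tool_rot: [0.002, 0.0, 1.0, -0.001]
contact_force: [5.1, -0.2, 3.6]
gripper_width: 0.999
grasp_force: 3.3
time: 13.95
tool_pos: [0.4574, -0.1619, 0.1184]
tool_rot: [0.002, 0.0, 1.0, -0.0]
contact_force: [2.8, 1.0, 8.0]
gripper_width: 1.004
grasp_force: 4.2
scene [(np.float64(0.4946714031971581), 59, np.float64(0.004)), (np.float64(0.5044404973357016), 61, np.float64(0.004)), (np.float64(0.5097690941385435), 60, np.float64(0.004))] yellow px 0
side [(np.float64(0.04017715912685859), 63, np.float64(0.0)), (np.float64(0.04492249288199937), 62, np.float64(0.0)), (np.float64(0.045871559633027525), 64, np.float64(0.0))] yellow px 0
```

```bash
python3 -m inch '[{"dx":0.0065,"dy":0,"dz":-0.002,"rx":0,"ry":0,"rz":0},{"dx":0.013,"dy":0,"dz":-0.004,"rx":0,"ry":0,"rz":0},{"dx":0.0175,"dy":0,"dz":-0.0054,"rx":0,"ry":0,"rz":0},{"dx":0.0205,"dy":0,"dz":-0.006,"rx":0,"ry":0,"rz":0},{"dx":0.0205,"dy":0,"dz":-0.006,"rx":0,"ry":0,"rz":0}]' 1
python3 -c "
from ang import *
measure('n2',-.162)"
```

```text
time: 14.55
tool_pos: [0.4412, -0.162, 0.1236]
tool_rot: [0.002, 0.0, 1.0, -0.0]
contact_force: [3.3, 1.0, 10.3]
gripper_width: 0.998
grasp_force: 5.1
scene [(np.float64(0.5671277461350691), 69, np.float64(0.008)), (np.float64(0.5768917819365338), 68, np.float64(0.0)), (np.float64(0.580146460537022), 68, np.float64(0.008))] yellow px 0
side [(np.float64(0.07004519044544867), 69, np.float64(0.0)), (np.float64(0.07520981278244028), 68, np.float64(0.0)), (np.float64(0.07585539057456424), 70, np.float64(0.0))] yellow px 0
```

View pics/n2.png

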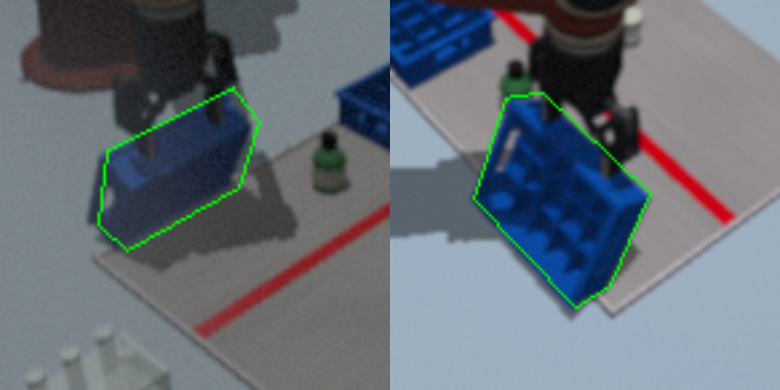

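The right crate is up at about 66° and its underside is plain blue, no stamp. Hold, then lower.

```bash
for i in 1 2; do python3 -m inch '[{"dx":0,"dy":0,"dz":0,"rx":0,"ry":0,"rz":0},{"dx":0,"dy":0,"dz":0,"rx":0,"ry":0,"rz":0},{"dx":0,"dy":0,"dz":0,"rx":0,"ry":0,"rz":0},{"dx":0,"dy":0,"dz":0,"rx":0,"ry":0,"rz":0},{"dx":0,"dy":0,"dz":0,"rx":0,"ry":0,"rz":0}]' 1 | head -2; done
python3 -m inch '[{"dx":0,"dy":0,"dz":0,"rx":0,"ry":0,"rz":0},{"dx":0,"dy":0,"dz":0,"rx":0,"ry":0,"rz":0},{"dx":-0.007,"dy":0,"dz":0.002,"rx":0,"ry":0,"rz":0},{"dx":-0.0137,"dy":0,"dz":0.004,"rx":0,"ry":0,"rz":0},{"dx":-0.0205,"dy":0,"dz":0.006,"rx":0,"ry":0,"rz":0}]' 1
python3 -m inch '[{"dx":-0.0105,"dy":0,"dz":0.0044,"rx":0,"ry":0,"rz":0},{"dx":-0.0208,"dy":0,"dz":0.0096,"rx":0,"ry":0,"rz":0},{"dx":-0.0309,"dy":0,"dz":0.0157,"rx":0,"ry":0,"rz":0},{"dx":-0.0407,"dy":0,"dz":0.0225,"rx":0,"ry":0,"rz":0},{"dx":-0.0501,"dy":0,"dz":0.0302,"rx":0,"ry":0,"rz":0}]' 1
python3 -m inch '[{"dx":-0.009,"dy":0,"dz":0.0089,"rx":0,"ry":0,"rz":0},{"dx":-0.0174,"dy":0,"dz":0.0183,"rx":0,"ry":0,"rz":0},{"dx":-0.0253,"dy":0,"dz":0.0277,"rx":0,"ry":0,"rz":0},{"dx":-0.0326,"dy":0,"dz":0.0372,"rx":0,"ry":0,"rz":0},{"dx":-0.0392,"dy":0,"dz":0.0472,"rx":0,"ry":0,"rz":0}]' 1
python3 -m inch '[{"dx":-0.0045,"dy":0,"dz":0.0079,"rx":0,"ry":0,"rz":0},{"dx":-0.0085,"dy":0,"dz":0.0159,"rx":0,"ry":0,"rz":0},{"dx":-0.0123,"dy":0,"dz":0.0243,"rx":0,"ry":0,"rz":0},{"dx":-0.0155,"dy":0,"dz":0.0328,"rx":0,"ry":0,"rz":0},{"dx":-0.017,"dy":0,"dz":0.0372,"rx":0,"ry":0,"rz":0}]' 1
```

```text
time: 15.15
tool_pos: [0.4414, -0.1619, 0.1236]
time: 15.65
tool_pos: [0.4414, -0.1619, 0.1236]
time: 16.15
tool_pos: [0.4579, -0.1619, 0.1183]
tool_rot: [0.002, 0.0, 1.0, -0.0]
contact_force: [3.0, 0.5, 6.4]
gripper_width: 0.995
grasp_force: 3.8
time: 16.65
tool_pos: [0.4984, -0.1619, 0.0936]
tool_rot: [0.002, 0.0, 1.0, -0.001]
contact_force: [4.9, -0.2, 4.9]
gripper_width: 1.003
grasp_force: 3.6
time: 17.15
tool_pos: [0.5301, -0.162, 0.0555]
tool_rot: [0.003, 0.0, 1.0, -0.001]
contact_force: [7.3, 0.0, 3.7]
gripper_width: 1.001
grasp_force: 3.6
time: 17.65
tool_pos: [0.5443, -0.1621, 0.0257]
tool_rot: [0.003, 0.0, 1.0, -0.001]
contact_force: [8.6, 1.1, 1.2]
gripper_width: 0.997
grasp_force: 4.8
```

```bash
python3 -m inch '[{"dx":-0.003,"dy":0,"dz":0.004,"rx":0,"ry":0,"rz":0},{"dx":-0.006,"dy":0,"dz":0.004,"rx":0,"ry":0,"rz":0},{"dx":-0.012,"dy":0,"dz":0.004,"rx":0,"ry":0,"rz":0},{"dx":-0.04,"dy":0,"dz":0.004,"rx":0,"ry":0,"rz":0},{"dx":-0.06,"dy":0,"dz":0,"rx":0,"ry":0,"rz":0}]' 1
python3 -m inch '[{"dx":0,"dy":0,"dz":-0.06,"rx":0,"ry":0,"rz":0},{"dx":0,"dy":0,"dz":-0.12,"rx":0,"ry":0,"rz":0},{"dx":0,"dy":0,"dz":-0.18,"rx":0,"ry":0,"rz":0},{"dx":0.05,"dy":0.04,"dz":-0.18,"rx":0,"ry":0,"rz":0},{"dx":0.1,"dy":0.08,"dz":-0.18,"rx":0,"ry":0,"rz":0}]' 1
python3 go.py .36 .205 .17
```

```text
time: 18.15
tool_pos: [0.5883, -0.161, 0.0232]
tool_rot: [-0.002, -0.0, 1.0, 0.001]
contact_force: [0.1, -0.4, 0.5]
gripper_width: 1.005
grasp_force: 0.0
time: 18.65
tool_pos: [0.5111, -0.0992, 0.1707]
tool_rot: [0.001, 0.0, 1.0, -0.0]
contact_force: [0.5, 1.2, -1.0]
gripper_width: 0.999
grasp_force: 0.0
[1.893e-01 3.800e-01 2.000e-04] [-0.0006  0.0011 -0.0006] [ 0.5111 -0.0992  0.1707] [ 0.5  1.2 -1. ]
```

```bash
python3 -m inch '[{"dx":0.19,"dy":0.38,"dz":0,"rx":0,"ry":0,"rz":0},{"dx":0.19,"dy":0.38,"dz":0,"rx":0,"ry":0,"rz":0},{"dx":0.19,"dy":0.38,"dz":0,"rx":0,"ry":0,"rz":0},{"dx":0.19,"dy":0.38,"dz":0,"rx":0,"ry":0,"rz":0},{"dx":0.19,"dy":0.38,"dz":0,"rx":0,"ry":0,"rz":0}]' 1
python3 go.py .36 .205 .17
python3 - <<'E'
from fit import *
bs={"L":((291,153,53,37),(202,153,61,56)),"R":((215,198,70,52),(271.4,220,80,68))}
im=save("side","s3.png"); ci=optics.camera_info("side")
for k,b in(("L",(199,155,61,56)),("R",(268,222,80,68))):
    print(k,*[np.round(q,4) for q in fitcrate([("side",ci,cmask(im,b))],ray("side",b[0],b[1],.03,ci))])
E
```

```text
time: 19.15
tool_pos: [0.3971, 0.1257, 0.1679]
tool_rot: [-0.001, 0.0, 1.0, -0.0]
contact_force: [1.3, 0.3, 0.3]
gripper_width: 0.994
grasp_force: 0.0
[ 0.0464  0.0991 -0.0026] [-0.0004 -0.0015 -0.0004] [0.3971 0.1257 0.1679] [1.3 0.3 0.3]
L [ 0.4656  0.2055 -0.0856] 0.1354
R [ 0.4704 -0.1615  0.0035] 0.1161
```

```bash
python3 -m inch '[{"dx":0.06,"dy":0.099,"dz":0,"rx":0,"ry":0,"rz":0},{"dx":0.06,"dy":0.099,"dz":0,"rx":0,"ry":0,"rz":0},{"dx":0.06,"dy":0.099,"dz":0,"rx":0,"ry":0,"rz":0},{"dx":0.06,"dy":0.099,"dz":0.05,"rx":0,"ry":0,"rz":0},{"dx":0.06,"dy":0.099,"dz":0.11,"rx":0,"ry":0,"rz":0}]' 1
python3 go.py .352 .205 .014
```

```text
time: 19.7
tool_pos: [0.3533, 0.204, 0.0819]
tool_rot: [0.003, -0.001, 1.0, 0.001]
contact_force: [0.3, -0.4, -0.8]
gripper_width: 1.002
grasp_force: 0.0
[0.002  0.0011 0.0849] [0.0007 0.0037 0.0009] [0.3533 0.204  0.0819] [ 0.3 -0.4 -0.8]
```

Descend, then push slowly forward.

```bash
python3 -m inch '[{"dx":0,"dy":0.001,"dz":0.04,"rx":0,"ry":0,"rz":0},{"dx":0,"dy":0.001,"dz":0.075,"rx":0,"ry":0,"rz":0},{"dx":-0.01,"dy":0.001,"dz":0.075,"rx":0,"ry":0,"rz":0},{"dx":-0.03,"dy":0.001,"dz":0.075,"rx":0,"ry":0,"rz":0},{"dx":-0.04,"dy":0.001,"dz":0.075,"rx":0,"ry":0,"rz":0}]' 1
python3 -m inch '[{"dx":-0.01,"dy":0,"dz":0,"rx":0,"ry":0,"rz":0},{"dx":-0.02,"dy":0,"dz":0,"rx":0,"ry":0,"rz":0},{"dx":-0.03,"dy":0,"dz":0,"rx":0,"ry":0,"rz":0},{"dx":-0.04,"dy":0,"dz":0,"rx":0,"ry":0,"rz":0},{"dx":-0.05,"dy":0,"dz":0,"rx":0,"ry":0,"rz":0}]' 1
python3 -m inch '[{"dx":-0.015,"dy":0,"dz":0,"rx":0,"ry":0,"rz":0},{"dx":-0.03,"dy":0,"dz":0,"rx":0,"ry":0,"rz":0},{"dx":-0.045,"dy":0,"dz":0,"rx":0,"ry":0,"rz":0},{"dx":-0.06,"dy":0,"dz":0,"rx":0,"ry":0,"rz":0},{"dx":-0.075,"dy":0,"dz":0,"rx":0,"ry":0,"rz":0}]' 1
python3 go.py .594 .205 .02
```

```text
time: 20.2
tool_pos: [0.3857, 0.2042, 0.0222]
tool_rot: [0.001, 0.0, 1.0, 0.0]
contact_force: [0.1, 0.1, 0.3]
gripper_width: 1.0
grasp_force: 0.0
time: 20.7
tool_pos: [0.423, 0.2045, 0.0217]
tool_rot: [-0.001, -0.0, 1.0, -0.0]
contact_force: [-7.4, 0.4, 5.1]
gripper_width: 1.001
grasp_force: 3.4
time: 21.2
tool_pos: [0.4834, 0.2045, 0.0215]
tool_rot: [-0.001, -0.0, 1.0, -0.0]
contact_force: [-5.9, -0.5, 4.7]
gripper_width: 0.999
grasp_force: 3.3
[-0.1383  0.0006  0.0016] [-0.0001 -0.0015  0.0002] [0.4834 0.2045 0.0215] [-5.9 -0.5  4.7]
```

```bash
python3 -m inch '[{"dx":-0.015,"dy":0,"dz":0,"rx":0,"ry":0,"rz":0},{"dx":-0.03,"dy":0,"dz":0,"rx":0,"ry":0,"rz":0},{"dx":-0.045,"dy":0,"dz":0,"rx":0,"ry":0,"rz":0},{"dx":-0.06,"dy":0,"dz":0,"rx":0,"ry":0,"rz":0},{"dx":-0.075,"dy":0,"dz":0,"rx":0,"ry":0,"rz":0}]' 1
python3 -m inch '[{"dx":-0.015,"dy":0,"dz":0,"rx":0,"ry":0,"rz":0},{"dx":-0.03,"dy":0,"dz":0,"rx":0,"ry":0,"rz":0},{"dx":-0.045,"dy":0,"dz":0,"rx":0,"ry":0,"rz":0},{"dx":-0.056,"dy":0,"dz":0,"rx":0,"ry":0,"rz":0},{"dx":-0.063,"dy":0,"dz":0,"rx":0,"ry":0,"rz":0}]' 1
python3 -m inch '[{"dx":0,"dy":0,"dz":0,"rx":0,"ry":0,"rz":0},{"dx":0.02,"dy":0,"dz":0,"rx":0,"ry":0,"rz":0},{"dx":0.05,"dy":0,"dz":0,"rx":0,"ry":0,"rz":0},{"dx":0.09,"dy":0,"dz":-0.05,"rx":0,"ry":0,"rz":0},{"dx":0.12,"dy":0,"dz":-0.11,"rx":0,"ry":0,"rz":0}]' 1
python3 -m inch '[{"dx":0.06,"dy":0,"dz":-0.06,"rx":0,"ry":0,"rz":0},{"dx":0.12,"dy":0,"dz":-0.1,"rx":0,"ry":0,"rz":0},{"dx":0.12,"dy":0,"dz":-0.12,"rx":0,"ry":0,"rz":0},{"dx":0.12,"dy":0,"dz":-0.12,"rx":0,"ry":0,"rz":0}]' 1
python3 - <<'E'
from h import *
b=save("side","f.png")
cv2.imwrite("pics/f2.png",cv2.resize(b[80:280,120:400],None,fx=2.5,fy=2.5)[:,:,::-1])
E
```

```text
time: 21.7
tool_pos: [0.5434, 0.2045, 0.0215]
tool_rot: [-0.001, -0.0, 1.0, -0.0]
contact_force: [-5.7, 0.1, 5.8]
gripper_width: 0.997
grasp_force: 3.1
time: 22.2
tool_pos: [0.5941, 0.2044, 0.0214]
tool_rot: [-0.001, 0.0, 1.0, -0.0]
contact_force: [-7.5, -0.3, 5.7]
gripper_width: 1.0
grasp_force: 3.4
time: 22.7
tool_pos: [0.4968, 0.2038, 0.1024]
tool_rot: [-0.003, -0.0, 1.0, -0.001]
contact_force: [1.0, 0.4, 1.4]
gripper_width: 1.004
grasp_force: 0.0
time: 23.1
tool_pos: [0.405, 0.2055, 0.2063]
tool_rot: [0.006, -0.001, 1.0, 0.002]
contact_force: [0.3, 1.3, 1.6]
gripper_width: 1.0
grasp_force: 0.0
```

View pics/f2.png

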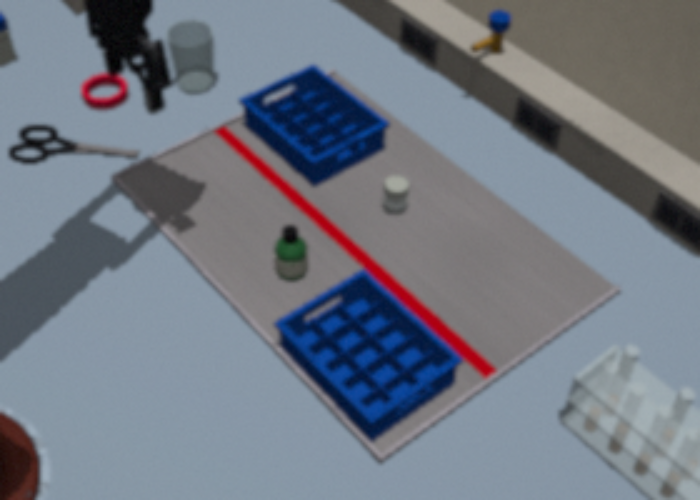

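The left (stamped) crate stands flat and wholly beyond the line at crop (315,125). The right one stands on the robot's side at (370,355), and the bottle, jar and the rest are unmoved.

```bash
python3 -c "
from h import *
print(ticket.job_done())"
```

```text
the job is handed in; nothing more can be done
None
```

I tipped the left crate, then the right, to about 65°, held each for over a second and lowered it. The left one bore the stamp and now stands wholly beyond the red line; the right one stays on the robot's side, nothing else looked moved in the last picture, and the job is handed in.

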